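Put the flat brush away and snap the brush case shut

ROBOT

A 6-joint arm with a two-finger parallel gripper is mounted at the origin on the work surface. World frame = base frame: x ahead of the robot, y to its left, z up, the work surface at z = 0. Lengths are in mm, angles in degrees, forces in N, time in s.
With the tool pointing down it reaches from about 300 to 850 mm from the base axis. Payload 4.2 kg.
Tool frame: the origin (TCP) lies at the very end of the fingers, on their centre line; the grasp point (between the pads) lies 19 mm behind it; z points along the fingers, y is the line along which they close (so a half turn about z gives the same grasp; the last joint's range is limited). The gripper opens to 91 mm and grips with 3 to 60 N. Pads are 32 mm wide; open, the fingers measure 118 mm over their backs; the gripper's body (76 mm by 178 mm) begins 60 mm behind the grasp point.
Start: joints at [-77.693, 18.312, 89.639, -0, 72.044, -1.146], TCP at [133.775, -559.238, 213.976] pointing down, gripper open.
Joint ranges: [-177.97, 177.97], [-48.28, 115.42], [12.27, 149.76], [-77.06, 257.06], [2.81, 150.46], [-146.56, 146.56]. Speed limits (degrees/s): [147.25, 147.25, 180, 180, 180, 180].

INTERFACE

Orientations are given as [roll, pitch, yaw] about the fixed x, y, z axes, in that order (R = Rz(yaw) Ry(pitch) Rx(roll)).
In Python, from workcell import env, grab_frame gives the robot as it stands. The module is installed in compiled form; this text tells all that it offers.
- The arm moves only by the tool move_arm, never from a script. Its argument "plan" is a list of rows, each an object of numbers: "tx", "ty", "tz": the shift along the tool's x, y, z in cm; "wx", "wy", "wz": the turn, a rotation vector about the tool's x, y, z in rad. In form: [{"tx": .., "ty": .., "tz": .., "wx": .., "wy": .., "wz": ..}, ...]. A call has 1 to 12 rows; each row shifts and turns the commanded pose from where the row before left it, along the tool's axes as they then stand; what a row does not reach is not made up. A row lasts 1/12 s, in which the tool goes at most 41.7 mm and 7.16 degrees, less where a joint would pass 70% of its speed; a pose out of reach is approached as far as the arm can. A call is refused whole if a number of a shift passes 4.17 or a number of a turn 0.125, either way. A call with a gripper value outside its range is refused whole. "gripper" is the finger opening in cm, from 0 to 9.12, set as the call begins (left out, the last holds). The fingers move at their own pace and stop on an object; "force" is the grip in N (left out, the last holds). Time passes only in rows, so rows that do not move let the fingers close. It gives the time, the measured TCP pose, the force, the opening and the grip force at its end, in the units of the state.
- env.state(): the state, without advancing time (a new reading comes with each control period).
- grab_frame(name): name is "scene" or "side" or "wrist"; returns a dict with "color" (400x640x3 uint8, red, green, blue), "vfov" (degrees; the focal length in pixels is half the picture's height over the tangent of half this angle, whatever the lens; pixels are square), "cx", "cy" (the principal point, pixels), "view" (4x4, takes a point from world to camera coordinates). Camera axes: x right, y up, looking along -z (the intrinsics and any distortion apply to the point x, -y, -z); pixel columns grow to the right and rows downward; lengths in mm; the calibration is good to about 2 mm. The wrist camera is an equidistant fisheye: a pixel r from the principal point sees the ray r / f radians off the axis. A picture is of the moment at which its call begins. There is no depth.
- env.job_done(): hands the job in; it is judged then, once.
The state is a dict: "time_s": time; "qpos": joint angles; "qvel": joint speeds; "effort": joint torques, N m; "ee_pos": TCP position; "ee_rot": TCP orientation; "force": force on the tool from outside, world axes, zero at the start; "torque": the same for the moment, N m; "gripper_width": finger opening in mm; "gripper_force": force on a finger pad.
Only numpy, scipy, OpenCV 4.12 (cv2) and the standard library are available. Lean on these libraries where they do the work, as an engineer would, in place of code of your own. Each camera call takes 0.05 s, during which the arm holds its last target. There are 200 camera calls.

TASK

Lay the loose flat brush down flat in the empty wide front lane of the wooden brush case, either way round, without dropping or throwing it. Then swing the case's lid over and press its front edge down until the catch snaps and the lid stays fully shut. Leave the ink jar, the tape roll and the tin where they stand.

Things in the scene. Friction and masses are not known exactly. Their poses are not given: they have to be found in the camera images.
- case: Open light-wood brush case fixed to the bench, 156 (its x) x 236 (its y) x 46 mm high. Origin: centre of underside. Its -x side is the front; the lid is hinged on the top +x edge. Walls 6, floor 8 mm thick. Empty front lane: 66 mm wide (x -72 to -6), 224 mm long along y, with a 34 mm high divider behind it; behind are two narrow lanes with thin brushes clipped in for good.
- lane (a point): Point on the floor of the empty front lane, at its centre; 8 mm above the bench, 38 mm below the case's rim. Axes as the case's: the lane runs along y, z is up.
- lid (a joint): Lid angle: 0 = fully shut (level), grows as it opens, to 1.9 rad; 1.57 = upright, more leans back. Stiff hinge: the lid stays where it is left. Going down, a sprung catch in the middle of the front stops it at about 0.07 rad (front edge 12 mm too high); pressing the front edge with about 15 N takes it past the catch and it stays shut.
- lid_hinge (a point): Middle of the hinge line, 46.5 mm above the bench. Turns with the lid: y along the hinge, -x from the hinge to the lid's front edge, z normal to its outer face. The lid is a plywood panel 168 mm deep (x 0 to -168), 240 mm along the hinge, 8 mm thick (z 0 to 8), with a steel tongue 34 mm wide hanging 25 mm below the middle of its front edge.
- lid_edge (a point): Point on the lid's outer face (upper face when shut) in the middle near its front edge, 150 mm from the hinge: the place to press. 54.5 mm above the bench when shut.
- brush: Loose flat brush lying flat on the bench, 195 mm long along its x: wooden handle x -97.5 to 26 mm, 20 to 24 mm wide, 13 to 14 mm thick; steel ferrule x 25 to 51, 48 mm wide, 16 mm thick; dark bristle head to x 97.5, 50 mm wide, 14 mm thick. About 90 g. Origin: centre of its underside; z up.
- brush_grip (a point): Place to grip the brush across its handle (24 mm wide along the brush's y), 4 mm from the origin towards the bristles and 7 mm above the underside.
- ink_jar: Bystander: closed ink jar, 60 mm across, 75 mm high. Origin: centre of its underside.
- tape_roll: Bystander: roll of paper tape lying flat, 100 mm across, 25 mm high. Origin: centre of its underside.
- tin: Bystander: open steel tin, 76 mm across, 90 mm high. Origin: centre of its underside.
Mind the look-alikes: they are no part of the job. Of the things that look like the brush, take the one that is farthest from the robot's base at the start.

How it is judged (in metres and radians):
On the way, in this order (a step that is already met when the one before it is completed fails the run):
1. the brush lies flat in the front lane, let go, while the lid is still open (z of brush in the frame of lane between -0.004 and 0.006 m and x of brush in the frame of lane between -0.022 and 0.022 m and y of brush in the frame of lane between -0.022 and 0.022 m and angle between brush's own z axis and vertical below 0.1 rad and contact force between the fingers and brush below 0.1 N and value of joint lid above 0.5 rad), for 0.2 s.
2. the lid is pressed past its catch and fully shut (value of joint lid below 0.015 rad), for 0.2 s.
At the end, for the whole second after the job is handed in: The lid is snapped fully shut (under 0.015 rad, about 2.5 mm at the front edge) and stays so by itself; the brush lies flat and at rest on the floor of the front lane (origin within 22 mm of the lane's centre each way and under 6 mm above its floor, tilt under 0.1 rad) (value of joint lid below 0.015 rad and z of brush in the frame of lane between -0.004 and 0.006 m and x of brush in the frame of lane between -0.022 and 0.022 m and y of brush in the frame of lane between -0.022 and 0.022 m and angle between brush's own z axis and vertical below 0.1 rad and linear speed of brush below 0.02 m/s); the robot touches nothing.
It fails at once if the brush is dropped or thrown: faster than 0.8 m/s (a free fall of some 33 mm) while the fingers do not touch it (linear speed of brush above 0.8 m/s and contact force between the fingers and brush below 0.01 N).
It fails at once if the ink jar, tape roll or tin is moved by more than 30 mm (distance of any of ink_jar, tape_roll, tin from where it was at the start of the episode above 0.03 m).
It also fails if it takes over 64 s, if anything falls off the work surface, if the arm or the gripper's body presses on something with over 40 N, if the wrist force passes 120 N, or if a joint passes its speed limit or range.

## Working session

There is one attempt and no reset: what is moved stays moved. The work goes in short steps, Python scripts to look and compute and a tool call to move; the robot and the scene stay as the last step left them, time stands still between calls to the robot, and variables do not carry over. Pictures are saved under pics/ and viewed, at most 10 in all, crops included, and the job is handed in when it is done.

Besides the shell and the picture viewer there is one more tool, called after ">>>" as name(argument=value, ...) on one line, values as JSON. move_arm: Moves the arm, as the interface text tells. Its arguments: {"type":"object","properties":{"plan":{"type":"array","items":{"type":"object","properties":{"tx":{"type":"number"},"ty":{"type":"number"},"tz":{"type":"number"},"wx":{"type":"number"},"wy":{"type":"number"},"wz":{"type":"number"}}}},"gripper":{"type":"number"},"force":{"type":"number"}},"required":["plan"]}

```bash
mkdir -p pics
cat > h.py <<'E'
import numpy as np, cv2
from workcell import env, grab_frame
def snap(n,fn=None):
    f=grab_frame(n)
    if fn: cv2.imwrite(fn,f["color"][:,:,::-1])
    return f
def foc(f): return 200/np.tan(np.radians(f["vfov"])/2)
def ray(f,u,v,fish=False):
    F=foc(f); x=(u-f["cx"])/F; y=(v-f["cy"])/F
    if fish:
        r=np.hypot(x,y); d=np.array([x/r*np.sin(r),y/r*np.sin(r),np.cos(r)]) if r>1e-9 else np.array([0,0,1.])
    else: d=np.array([x,y,1.])
    d=d*[1,-1,-1]; V=np.array(f["view"]); R=V[:3,:3]
    o=-R.T@V[:3,3]; d=R.T@d; return o,d/np.linalg.norm(d)
def plane(f,u,v,z,fish=False):
    o,d=ray(f,u,v,fish); return o+d*(z-o[2])/d[2]
def tri(a,b):
    (o1,d1),(o2,d2)=a,b
    s=np.linalg.lstsq(np.c_[d1,-d2],o2-o1,rcond=None)[0]
    p,q=o1+s[0]*d1,o2+s[1]*d2
    return (p+q)/2,np.linalg.norm(p-q)
def proj(f,p,fish=False):
    V=np.array(f["view"]); c=V[:3,:3]@np.array(p)+V[:3,3]; c=c*[1,-1,-1]; F=foc(f)
    if fish:
        r=np.hypot(c[0],c[1]); t=np.arctan2(r,c[2]); return f["cx"]+F*t*c[0]/r,f["cy"]+F*t*c[1]/r
    return f["cx"]+F*c[0]/c[2],f["cy"]+F*c[1]/c[2]
E
python3 - <<'E'
from h import *
for n in("scene","side","wrist"):
    f=snap(n,f"pics/{n}0.png"); print(n,f["vfov"],f["cx"],f["cy"],np.round(ray(f,f["cx"],f["cy"]),2).tolist(), [k for k in f])
print(env.state())
E
```

```text
scene 52.0108023336893 318.2954329333683 202.47333745682374 [[1392.61, -6.34, 1205.83], [-0.58, 0.01, -0.82]] ['color', 'vfov', 'cx', 'cy', 'view']
side 44.49828637850265 310.9090013128026 203.67154507736137 [[408.5, 1245.55, 1103.92], [0.1, -0.77, -0.63]] ['color', 'vfov', 'cx', 'cy', 'view']
wrist 65.70646984690485 318.4743109483044 197.2796832119693 [[213.6, -540.34, 383.21], [-0.28, -0.06, -0.96]] ['color', 'vfov', 'cx', 'cy', 'view']
{'time_s': 0.15, 'qpos': array([-7.76924761e+01,  1.83453230e+01,  8.96904293e+01, -1.87837078e-03,
        7.20427691e+01, -1.14587379e+00]), 'qvel': array([ 0.0281658 , -0.06413477, -0.28429068, -0.10878395, -0.01736529,
       -0.02404902]), 'effort': array([ 9.94334150e-04, -4.12775159e+01, -2.32155436e+01,  7.29366532e-02,
        4.33641777e-02, -9.10689073e-05]), 'ee_pos': array([ 133.68791717, -558.8602395 ,  213.2918537 ]), 'ee_rot': array([-1.79921459e+02,  2.15449887e-04,  1.34539782e+01]), 'force': array([ 0.1441573 , -0.03439502,  0.53824972]), 'torque': array([-0.03315884,  0.01486634, -0.02439172]), 'gripper_force': 0.0, 'gripper_width': 91.09142141038633}
```

View pics/scene0.png

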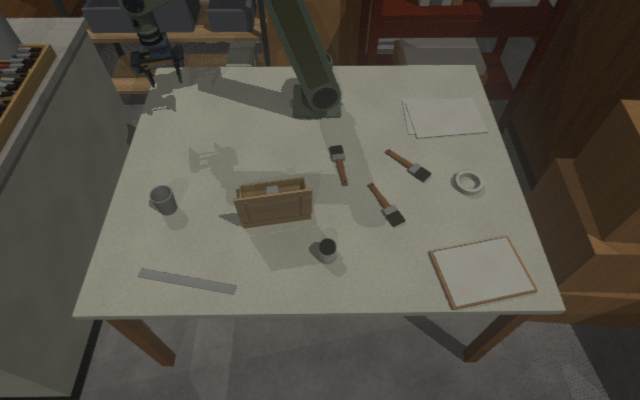

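View pics/side0.png

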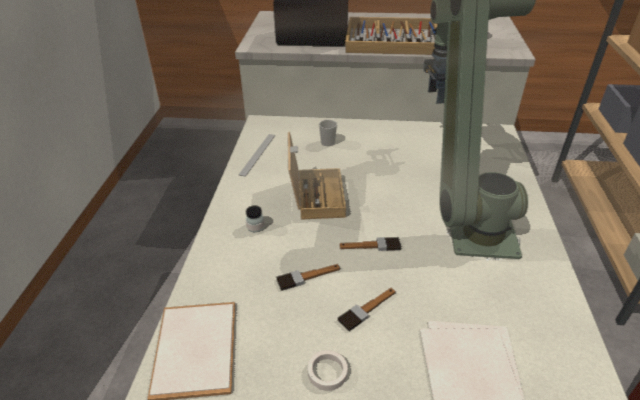

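The scene view shows three brushes, at scene (340,165), (408,165) and (386,205), which are at side (370,244), (367,308) and (308,277). The farthest from the base should be scene (386,205) / side (308,277). The case is at scene (275,203) / side (318,190), with its lid about upright. I'll measure all three brushes and check the crops.

Run:
```python
from h import *
S=snap("scene");D=snap("side")
c=lambda f,u,v,w,h:cv2.resize(np.ascontiguousarray(f["color"][v:v+h,u:u+w,::-1]),(400,300),interpolation=cv2.INTER_CUBIC)
im=np.vstack([np.hstack([c(S,340,160,80,60+10-10),c(D,262,245,96,72)]),np.hstack([c(S,225,165,100,75),c(D,270,130,100,75)])])
cv2.imwrite("pics/crop1.png",im)
for (u,v),(a,b) in zip([(340,165),(408,165),(386,205)],[(370,244),(367,308),(308,277)]):
    print(np.round(plane(S,u,v,7)),np.round(plane(D,a,b,7)),"r",round(np.hypot(*plane(S,u,v,7)[:2])),"tri",[np.round(x,1) for x in tri(ray(S,u,v),ray(D,a,b))])
```

```text
[372.  88.   7.] [368.  85.   7.] r 382 tri [array([369. ,  86.9,   6.4]), np.float64(3.8)]
[375. 348.   7.] [372. 348.   7.] r 512 tri [array([372.6, 347.7,   5.7]), np.float64(2.6)]
[560. 244.   7.] [551. 246.   7.] r 611 tri [array([553.6, 243.6,   1.4]), np.float64(5.6)]
```

View pics/crop1.png

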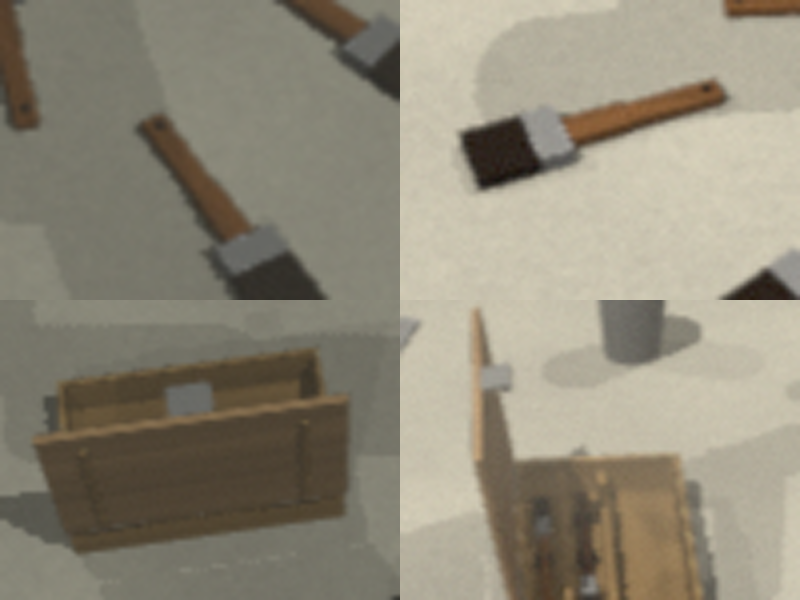

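Crop check: top left and top right show the target lying flat, with the handle end at scene (371,184), the bristles toward (398,218), and side handle end (339,267). The bottom crops show the case with its front lane empty, the lid upright, and front rim corners at scene (239.5,185.5) and (304.5,177.5).

Run:
```python
from h import *
S=snap("scene");D=snap("side")
def handle(f,box):
    u,v,w,h=box; g=cv2.cvtColor(f["color"][v:v+h,u:u+w],cv2.COLOR_RGB2HSV)
    m=cv2.inRange(g,(3,90,40),(18,255,255)); n,l,s,c=cv2.connectedComponentsWithStats(m)
    k=1+np.argmax(s[1:,4]); p=np.argwhere(l==k)[:,::-1]+[u,v]
    mu=p.mean(0); d=np.linalg.svd(p-mu,full_matrices=False)[2][0]; t=(p-mu)@d
    print(s[k]); return mu,mu+d*t.min(),mu+d*t.max()
a=handle(S,(362,178,32,32)); b=handle(D,(296,258,48,28))
if (a[1]-a[2])@(1,1)>0:a=(a[0],a[2],a[1])     # [1]=handle end
if (b[1]-b[2])[0]<0:b=(b[0],b[2],b[1])
for i in range(3): print(a[i].round(1),b[i].round(1),plane(S,*a[i],10).round(1),plane(D,*b[i],10).round(1),[np.round(x,1) for x in tri(ray(S,*a[i]),ray(D,*b[i]))])
print("case front corners", plane(S,239.5,185.5,46).round(),plane(S,304.5,177.5,46).round(), plane(D,340,169.25,46).round())
print("tri -y corner",[np.round(x,1) for x in tri(ray(S,239.5,185.5),ray(D,340,169.25))])
cv2.imwrite("pics/crop2.png",cv2.resize(np.ascontiguousarray(D["color"][130:225,280:360,::-1]),(505,600),interpolation=cv2.INTER_CUBIC))
print("base case",plane(S,244.5,227.5,0).round(),plane(S,311,219,0).round())
```

```text
[  7   5  21  25 136]
[  5   7  39  15 243]
[379.  195.7] [319.2 271.6] [521.2 222.   10. ] [519.1 224.   10. ] [array([519.5, 222.3,   8. ]), np.float64(0.5)]
[369.5 183.6] [338.9 266.4] [465.4 192.6  10. ] [461.1 197.   10. ] [array([461.6, 193.2,   5.6]), np.float64(0.8)]
[387.3 206.4] [301.6 276.3] [568.3 246.9  10. ] [570.  247.8  10. ] [array([569.4, 247.3,  10.3]), np.float64(1.8)]
case front corners [ 496. -278.   46.] [462. -46.  46.] [ 488. -272.   46.]
tri -y corner [array([ 489.4, -280.2,   39.1]), np.float64(2.0)]
base case [ 644. -253.    0.] [612. -24.   0.]
```

View pics/crop2.png

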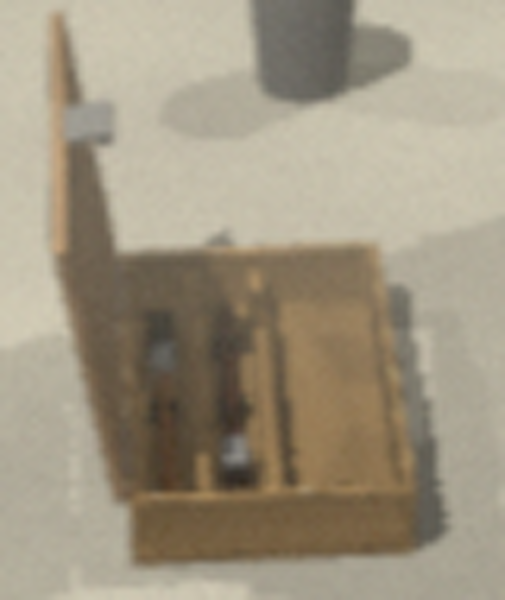

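Side near-front rim corner is at (345.3,208.1) and the far one at (339.9,169.1). The lane at the right is empty and the lid is upright. Brush yaw is about 27° with its origin near (549,237). The case yaw is about 8.3°. Moving to hover over the brush.

>>> move_arm(plan=[{"tx": 2.45,"ty": -2.83},{"tx": 2.45,"ty": -2.83},{"tx": 2.45,"ty": -2.83},{"tx": 2.45,"ty": -2.83},{"tx": 2.45,"ty": -2.83},{"tx": 2.45,"ty": -2.83},{"tx": 2.45,"ty": -2.83},{"tx": 2.45,"ty": -2.83},{"tx": 2.45,"ty": -2.83},{"tx": 2.45,"ty": -2.83},{"tx": 2.45,"ty": -2.83},{"tx": 2.45,"ty": -2.83}])

```text
schema error: expected keys tx, ty, tz, wx, wy, wz
```

>>> move_arm(plan=[{"tx": 2.45,"ty": -2.83},{"tx": 2.45,"ty": -2.83},{"tx": 2.45,"ty": -2.83},{"tx": 2.45,"ty": -2.83},{"tx": 2.45,"ty": -2.83},{"tx": 2.45,"ty": -2.83},{"tx": 2.45,"ty": -2.83},{"tx": 2.45,"ty": -2.83,"wz": -0.05},{"tx": 2.45,"ty": -2.83,"wz": -0.06},{"tx": 2.2,"ty": -2.4,"wz": -0.06},{"tx": 1,"ty": -1,"wz": -0.06},{}])

```text
schema error: expected keys tx, ty, tz, wx, wy, wz
```

Run:
```python
from h import *
f=snap("wrist","pics/w1.png"); s=env.state(); print(s["time_s"],s["ee_pos"],s["ee_rot"])
```

```text
0.4 [ 133.75381418 -559.1787767   213.82020576] [-1.79987288e+02  9.48373225e-04  1.34521647e+01]
```

View pics/w1.png

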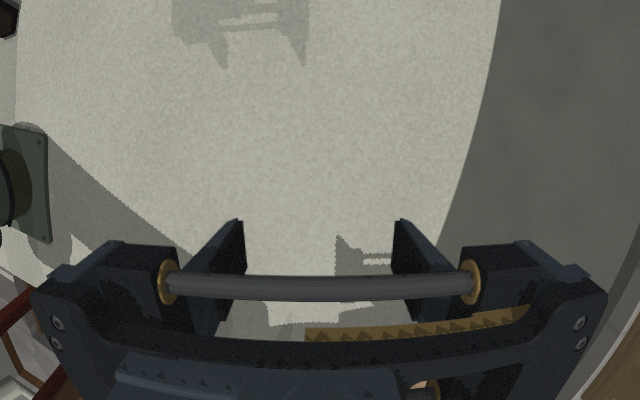

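The moves were refused because every row needs all six keys, so the arm hasn't moved. The wrist view shows only the fingers, tips at (240,222) and (398,222), and bare bench. Repeating the move with full rows.

>>> move_arm(plan=[{"tx": 2.45,"ty": -2.83,"tz": 0,"wx": 0,"wy": 0,"wz": 0},{"tx": 2.45,"ty": -2.83,"tz": 0,"wx": 0,"wy": 0,"wz": 0},{"tx": 2.45,"ty": -2.83,"tz": 0,"wx": 0,"wy": 0,"wz": 0},{"tx": 2.45,"ty": -2.83,"tz": 0,"wx": 0,"wy": 0,"wz": 0},{"tx": 2.45,"ty": -2.83,"tz": 0,"wx": 0,"wy": 0,"wz": 0},{"tx": 2.45,"ty": -2.83,"tz": 0,"wx": 0,"wy": 0,"wz": 0},{"tx": 2.45,"ty": -2.83,"tz": 0,"wx": 0,"wy": 0,"wz": 0},{"tx": 2.45,"ty": -2.83,"tz": 0,"wx": 0,"wy": 0,"wz": 0},{"tx": 2.45,"ty": -2.83,"tz": 0,"wx": 0,"wy": 0,"wz": 0},{"tx": 2.45,"ty": -2.83,"tz": 0,"wx": 0,"wy": 0,"wz": 0},{"tx": 2.45,"ty": -2.83,"tz": 0,"wx": 0,"wy": 0,"wz": 0},{"tx": 2.45,"ty": -2.83,"tz": 0,"wx": 0,"wy": 0,"wz": 0}])

```text
time_s: 1.4
ee_pos: [341.1, -158.9, 214.3]
ee_rot: [180.0, -0.0, 13.4]
force: [0.3, -0.9, -0.1]
gripper_width: 91.5
gripper_force: 0.0
```

>>> move_arm(plan=[{"tx": 2.45,"ty": -2.83,"tz": 0,"wx": 0,"wy": 0,"wz": 0},{"tx": 2.45,"ty": -2.83,"tz": 0,"wx": 0,"wy": 0,"wz": 0},{"tx": 2.45,"ty": -2.83,"tz": 0,"wx": 0,"wy": 0,"wz": 0},{"tx": 2.45,"ty": -2.83,"tz": 0,"wx": 0,"wy": 0,"wz": 0},{"tx": 2.45,"ty": -2.83,"tz": 0,"wx": 0,"wy": 0,"wz": 0},{"tx": 2.45,"ty": -2.83,"tz": 0,"wx": 0,"wy": 0,"wz": 0},{"tx": 2.45,"ty": -2.83,"tz": 0,"wx": 0,"wy": 0,"wz": 0},{"tx": 2.45,"ty": -2.83,"tz": 0,"wx": 0,"wy": 0,"wz": -0.05},{"tx": 2.45,"ty": -2.83,"tz": 0,"wx": 0,"wy": 0,"wz": -0.06},{"tx": 2.2,"ty": -2.4,"tz": 0,"wx": 0,"wy": 0,"wz": -0.06},{"tx": 0.5,"ty": -0.5,"tz": 0,"wx": 0,"wy": 0,"wz": -0.06},{"tx": 0,"ty": 0,"tz": 0,"wx": 0,"wy": 0,"wz": 0}])

```text
time_s: 2.4
ee_pos: [510.1, 178.1, 213.4]
ee_rot: [-180.0, -0.0, 26.9]
force: [-0.7, 0.2, -0.5]
gripper_width: 91.3
gripper_force: 0.0
```

Run:
```python
from h import *
f=snap("wrist","pics/w2.png"); s=env.state(); print(s["time_s"],s["ee_pos"],s["ee_rot"])
p=s["ee_pos"]; print(p[:2]-[553,239], proj(f,(553,239,13),True),proj(f,(553,239,13)))
```

```text
2.45 [509.37376634 176.54940009 213.47949941] [1.79984332e+02 6.01269236e-02 2.66716896e+01]
[-43.62623366 -62.45059991] (np.float64(288.83206999696506), np.float64(120.75220898322146)) (np.float64(288.1182152381852), np.float64(118.90924772582949))
```

View pics/w2.png

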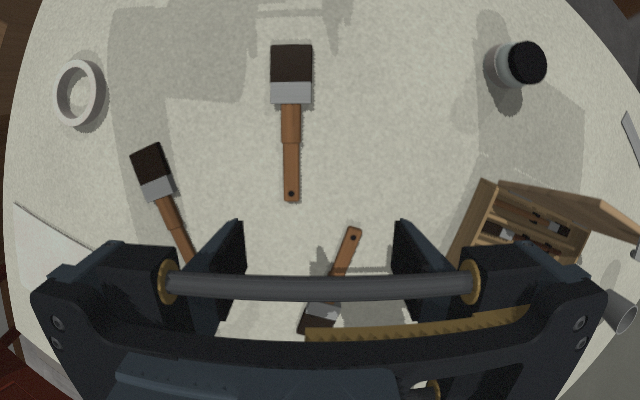

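The target is centred at about (291,120), bristle end (291,45), handle end (291,202), and lines up with the tool. The neighbouring brushes at (165,200) and (340,260) are clear.

Run:
```python
from h import *
f=snap("wrist"); s=env.state()
hs=cv2.cvtColor(f["color"],cv2.COLOR_RGB2HSV)[35:212,255:330]
m=cv2.inRange(hs,(3,90,40),(18,255,255)); n,l,st,c=cv2.connectedComponentsWithStats(m); k=1+np.argmax(st[1:,4])
p=np.argwhere(l==k)[:,::-1]+[255,35]; mu=p.mean(0); d=np.linalg.svd(p-mu,full_matrices=False)[2][0]
if d[1]<0:d=-d
t=(p-mu)@d; e,j=mu+d*t.max(),mu+d*t.min(); print(e,j)
E,J=[plane(f,*q,13,True) for q in(e,j)]; u=(E-J)/-np.linalg.norm(E-J)
print("E,J",E.round(1),J.round(1),"len",np.linalg.norm(E-J),"yaw",np.degrees(np.arctan2(u[1],u[0])))
print("bristle end",plane(f,291.5,44.5,14,True).round(1))
S=snap("scene"); 
for q,a in((e,(369.5,183.6)),(j,(387.3,206.4))): print([np.round(x,1) for x in tri(ray(f,*q,True),ray(S,*a))])
g=E+101.5*u; print("grip",g); R=cv2.Rodrigues(np.zeros(3))[0]
y=np.radians(s["ee_rot"][2]); dx=g[:2]-s["ee_pos"][:2]; print("tool",dx@[np.cos(y),np.sin(y)],dx@[np.sin(y),-np.cos(y)],s["ee_pos"][2])
```

```text
[290.31100699 199.10531184] [288.7957399  102.86151943]
E,J [465.2 193.6  13. ] [571.6 246.6  13. ] len 118.8532169754946 yaw 26.475611518443593
bristle end [636.4 275.2  14. ]
[array([463.3, 193.1,   7.1]), np.float64(0.3)]
[array([571.6, 246.2,  14.6]), np.float64(0.4)]
grip [556.08292674 238.85397305  13.        ]
tool 70.37740852298455 -35.47739827262217 213.64504573540486
```

>>> move_arm(plan=[{"tx": 1.36,"ty": -0.71,"tz": 2.4,"wx": 0,"wy": 0,"wz": 0},{"tx": 1.36,"ty": -0.71,"tz": 2.4,"wx": 0,"wy": 0,"wz": 0},{"tx": 1.36,"ty": -0.71,"tz": 2.4,"wx": 0,"wy": 0,"wz": 0},{"tx": 1.36,"ty": -0.71,"tz": 2.4,"wx": 0,"wy": 0,"wz": 0},{"tx": 1.36,"ty": -0.71,"tz": 2.4,"wx": 0,"wy": 0,"wz": 0},{"tx": 0,"ty": 0,"tz": 2.4,"wx": 0,"wy": 0,"wz": 0},{"tx": 0,"ty": 0,"tz": 2.0,"wx": 0,"wy": 0,"wz": 0},{"tx": 0,"ty": 0,"tz": 2.0,"wx": 0,"wy": 0,"wz": 0},{"tx": 0,"ty": 0,"tz": 1.0,"wx": 0,"wy": 0,"wz": 0},{"tx": 0,"ty": 0,"tz": 0,"wx": 0,"wy": 0,"wz": 0},{"tx": 0,"ty": 0,"tz": 0,"wx": 0,"wy": 0,"wz": 0}], gripper=6)

```text
time_s: 3.47
ee_pos: [554.5, 237.3, 20.4]
ee_rot: [180.0, 0.0, 26.5]
force: [0.1, 0.1, 1.0]
gripper_width: 59.9
gripper_force: 0.0
```

Run:
```python
from h import *
f=snap("wrist","pics/w3.png"); s=env.state(); print(s["time_s"],s["ee_pos"],s["ee_rot"],s["gripper_width"])
```

```text
3.5167 [555.13971427 237.70597399  21.14316034] [ 1.79984218e+02 -1.10819573e-01  2.65585668e+01] 60.0435746854387
```

View pics/w3.png

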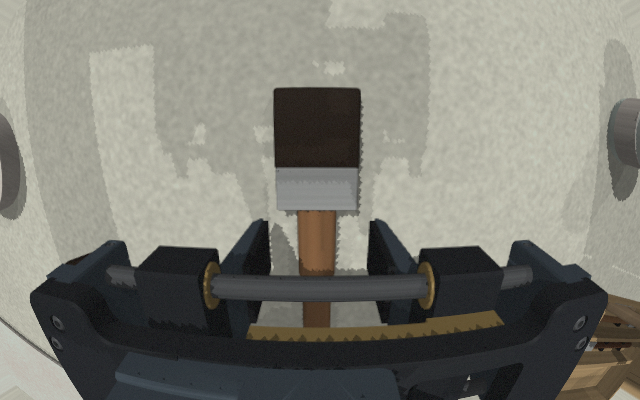

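The handle is centred between the fingers (column 317), with the ferrule at row 210 just ahead of them. Going down to about 4 mm and closing.

>>> move_arm(plan=[{"tx": 0,"ty": 0,"tz": 0.9,"wx": 0,"wy": 0,"wz": 0},{"tx": 0,"ty": 0,"tz": 0.75,"wx": 0,"wy": 0,"wz": 0},{"tx": 0,"ty": 0,"tz": 0,"wx": 0,"wy": 0,"wz": 0},{"tx": 0,"ty": 0,"tz": 0,"wx": 0,"wy": 0,"wz": 0}])

```text
time_s: 3.85
ee_pos: [554.0, 237.9, 3.1]
ee_rot: [180.0, 0.1, 26.6]
force: [0.2, 0.7, 0.7]
gripper_width: 59.7
gripper_force: 0.0
```

>>> move_arm(plan=[{"tx": 0,"ty": 0,"tz": 0,"wx": 0,"wy": 0,"wz": 0},{"tx": 0,"ty": 0,"tz": 0,"wx": 0,"wy": 0,"wz": 0},{"tx": 0,"ty": 0,"tz": 0,"wx": 0,"wy": 0,"wz": 0},{"tx": 0,"ty": 0,"tz": 0,"wx": 0,"wy": 0,"wz": 0},{"tx": 0,"ty": 0,"tz": 0,"wx": 0,"wy": 0,"wz": 0},{"tx": 0,"ty": 0,"tz": 0,"wx": 0,"wy": 0,"wz": 0},{"tx": 0,"ty": 0,"tz": 0,"wx": 0,"wy": 0,"wz": 0},{"tx": 0,"ty": 0,"tz": 0,"wx": 0,"wy": 0,"wz": 0}], gripper=0.5, force=30)

```text
time_s: 4.52
ee_pos: [554.4, 238.1, 3.5]
ee_rot: [180.0, -0.0, 26.6]
force: [-0.0, -0.4, 0.5]
gripper_width: 24.0
gripper_force: 30.0
```

>>> move_arm(plan=[{"tx": 0,"ty": 0,"tz": -0.8,"wx": 0,"wy": 0,"wz": 0},{"tx": 0,"ty": 0,"tz": -1.6,"wx": 0,"wy": 0,"wz": 0},{"tx": 0,"ty": 0,"tz": -2.4,"wx": 0,"wy": 0,"wz": 0},{"tx": 0,"ty": 0,"tz": -2.4,"wx": 0,"wy": 0,"wz": 0},{"tx": 0,"ty": 0,"tz": -2.4,"wx": 0,"wy": 0,"wz": 0},{"tx": 0,"ty": 0,"tz": -2.4,"wx": 0,"wy": 0,"wz": 0},{"tx": 0,"ty": 0,"tz": -2.4,"wx": 0,"wy": 0,"wz": 0},{"tx": 0,"ty": 0,"tz": -2.4,"wx": 0,"wy": 0,"wz": 0}])

```text
time_s: 5.18
ee_pos: [554.0, 237.9, 173.1]
ee_rot: [180.0, -0.0, 26.6]
force: [-0.6, -0.1, -0.6]
gripper_width: 23.4
gripper_force: 30.0
```

>>> move_arm(plan=[{"tx": -1.5,"ty": 1.25,"tz": -0.2,"wx": 0,"wy": 0,"wz": 0},{"tx": -2.5,"ty": 2.1,"tz": -0.2,"wx": 0,"wy": 0,"wz": 0},{"tx": -2.7,"ty": 2.3,"tz": -0.2,"wx": 0,"wy": 0,"wz": 0},{"tx": -2.7,"ty": 2.3,"tz": -0.2,"wx": 0,"wy": 0,"wz": 0},{"tx": -2.7,"ty": 2.3,"tz": -0.2,"wx": 0,"wy": 0,"wz": 0},{"tx": -2.7,"ty": 2.3,"tz": -0.2,"wx": 0,"wy": 0,"wz": 0},{"tx": -2.7,"ty": 2.3,"tz": -0.2,"wx": 0,"wy": 0,"wz": 0},{"tx": -2.7,"ty": 2.3,"tz": -0.2,"wx": 0,"wy": 0,"wz": 0},{"tx": -2.7,"ty": 2.3,"tz": -0.2,"wx": 0,"wy": 0,"wz": 0},{"tx": -2.7,"ty": 2.3,"tz": -0.2,"wx": 0,"wy": 0,"wz": 0},{"tx": -2.7,"ty": 2.3,"tz": -0.2,"wx": 0,"wy": 0,"wz": 0},{"tx": -1.5,"ty": 1.25,"tz": -0.2,"wx": 0,"wy": 0,"wz": 0}])

```text
time_s: 6.18
ee_pos: [399.5, -124.1, 196.1]
ee_rot: [179.9, 0.0, 26.5]
force: [0.7, 0.1, -1.1]
gripper_width: 23.4
gripper_force: 30.0
```

Run:
```python
from h import *
f=snap("wrist","pics/w4.png"); s=env.state(); print(s["time_s"],s["ee_pos"],s["ee_rot"],s["gripper_width"])
for p in((462,-46,46),(494,-276,46),(516,-155,8)): print(proj(f,p,True))
```

```text
6.2333 [ 399.09258976 -125.74340195  196.44192728] [1.79829625e+02 9.67396282e-02 2.64655845e+01] 23.9645085615701
(np.float64(276.91901375868923), np.float64(98.94309180874016))
(np.float64(472.91765013596637), np.float64(171.3796974526321))
(np.float64(386.93505997419334), np.float64(101.04939208761185))
```

View pics/w4.png

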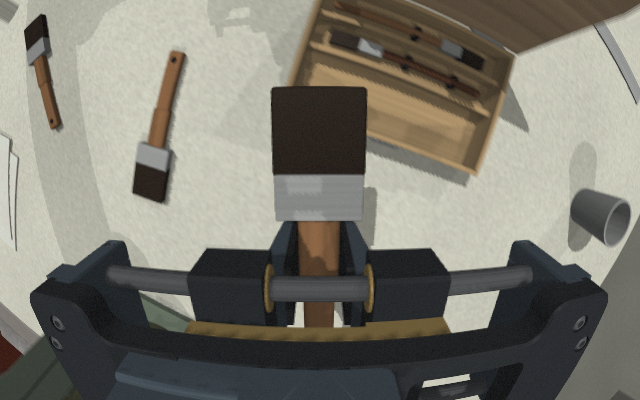

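The brush is held level along the tool axis. The case's front −y rim corner is at (474,174), within 3 px of the prediction (473,171). The back −y corner is at (513,57). Computing the lane pose from several views.

Run:
```python
from h import *
f=snap("wrist");S=snap("scene");D=snap("side"); s=env.state()
r=lambda x:[np.round(q,1) for q in x]
A=plane(f,474,174,46,True);B=plane(f,513,57,46,True)
print("A",A.round(1),"B",B.round(1),np.linalg.norm(A-B),"yaw",np.degrees(np.arctan2(*(B-A)[1::-1])))
print("tri A w-S",r(tri(ray(f,474,174,True),ray(S,239.5,185.5))),"w-D",r(tri(ray(f,474,174,True),ray(D,339.9,169.1))))
C1=plane(S,304.5,177.5,46);C2=plane(D,345.3,208.1,46);A1=plane(S,239.5,185.5,46);A2=plane(D,339.9,169.1,46)
print("C tri",r(tri(ray(S,304.5,177.5),ray(D,345.3,208.1))),C1.round(1),C2.round(1),A1.round(1),A2.round(1))
for a,c in((A1,C1),(A2,C2)): print(np.linalg.norm(c-a),"yaw",np.degrees(np.arctan2(-(c-a)[0],(c-a)[1])))
# floor-colour lane corner in wrist: right end of lane floor
g=cv2.cvtColor(f["color"],cv2.COLOR_RGB2GRAY); 
# lid outer/inner edges in the wrist: line scan along front rim normal
for t in np.linspace(.05,.4,5):
    P=A+(C1+C2)/2*0+t*236*np.array([-np.sin(np.radians(8.3)),np.cos(np.radians(8.3)),0]); n=np.array([np.cos(np.radians(8.3)),np.sin(np.radians(8.3)),0])
    print([ (k,int(g[int(round(v)),int(round(u))])) for k in range(-10,14,2) for u,v in [proj(f,P+k*n,True)]])
```

```text
A [ 491.5 -281.5   46. ] B [ 640.1 -260.    46. ] 150.14764978591063 yaw 8.226087081712786
tri A w-S [array([ 492.4, -280.6,   43.5]), np.float64(4.4)] w-D [array([ 490.8, -287.9,   35.4]), np.float64(2.6)]
C tri [array([456.7, -47.2,  41. ]), np.float64(2.9)] [462.4 -46.3  46. ] [455.6 -42.8  46. ] [ 495.9 -278.    46. ] [ 488.7 -272.6   46. ]
234.09614413674362 yaw 8.227833181530027
232.15022238149064 yaw 8.21827618965713
[(-10, 126), (-8, 126), (-6, 124), (-4, 126), (-2, 126), (0, 123), (2, 144), (4, 145), (6, 136), (8, 83), (10, 85), (12, 82)]
[(-10, 113), (-8, 119), (-6, 118), (-4, 112), (-2, 115), (0, 116), (2, 145), (4, 154), (6, 151), (8, 118), (10, 121), (12, 120)]
[(-10, 111), (-8, 115), (-6, 115), (-4, 113), (-2, 112), (0, 114), (2, 139), (4, 147), (6, 125), (8, 125), (10, 127), (12, 125)]
[(-10, 115), (-8, 118), (-6, 117), (-4, 117), (-2, 113), (0, 111), (2, 140), (4, 140), (6, 127), (8, 119), (10, 118), (12, 116)]
[(-10, 117), (-8, 117), (-6, 116), (-4, 112), (-2, 113), (0, 105), (2, 150), (4, 148), (6, 119), (8, 119), (10, 118), (12, 117)]
```

Run:
```python
from h import *
f=snap("wrist");S=snap("scene");D=snap("side"); s=env.state()
r=lambda x:[np.round(q,1) for q in x]
y=np.radians(s["ee_rot"][2]); b=plane(f,318.5,88,s["ee_pos"][2]+11,True)-s["ee_pos"]
print("bristle end ahead/side",b[:2]@[np.cos(y),np.sin(y)],b[:2]@[np.sin(y),-np.cos(y)])
n=np.array([np.cos(np.radians(8.23)),np.sin(np.radians(8.23))]);m=np.array([-n[1],n[0]]);L=np.array([514.3,-156])
for a,d in(((234,199.5),(288.7,132.4)),((311.75,189.25),(289.8,169.6))):
    p,e=tri(ray(S,*a),ray(D,*d)); print(p.round(1),e,"in lane frame",(p[:2]-L)@n,(p[:2]-L)@m)
```

```text
bristle end ahead/side 90.96158723395476 1.3495495101734396
[ 673.4 -251.7  208.6] 1.6308479672962477 in lane frame 143.78864266925075 -117.46164435900685
[636.9 -19.5 209.4] 4.756622460699208 in lane frame 140.89322022861586 117.57512555929553
```

>>> move_arm(plan=[{"tx": 0,"ty": 0,"tz": 0,"wx": 0,"wy": 0,"wz": -0.06},{"tx": 0,"ty": 0,"tz": 0,"wx": 0,"wy": 0,"wz": -0.1},{"tx": 0,"ty": 0,"tz": 0,"wx": 0,"wy": 0,"wz": -0.12},{"tx": 0,"ty": 0,"tz": 0,"wx": 0,"wy": 0,"wz": -0.12},{"tx": 0,"ty": 0,"tz": 0,"wx": 0,"wy": 0,"wz": -0.12},{"tx": 0,"ty": 0,"tz": 0,"wx": 0,"wy": 0,"wz": -0.12},{"tx": 0,"ty": 0,"tz": 0,"wx": 0,"wy": 0,"wz": -0.12},{"tx": 0,"ty": 0,"tz": 0,"wx": 0,"wy": 0,"wz": -0.12},{"tx": 0,"ty": 0,"tz": 0,"wx": 0,"wy": 0,"wz": -0.12},{"tx": 0,"ty": 0,"tz": 0,"wx": 0,"wy": 0,"wz": -0.12},{"tx": 0,"ty": 0,"tz": 0,"wx": 0,"wy": 0,"wz": -0.08},{"tx": 0,"ty": 0,"tz": 0,"wx": 0,"wy": 0,"wz": -0.05}])

```text
time_s: 7.53
ee_pos: [401.7, -120.6, 195.3]
ee_rot: [-180.0, -0.0, 98.6]
force: [0.2, -1.0, -0.3]
gripper_width: 23.5
gripper_force: 30.0
```

>>> move_arm(plan=[{"tx": -0.3,"ty": 0.7,"tz": 0.5,"wx": 0,"wy": 0,"wz": 0},{"tx": -0.6,"ty": 1.4,"tz": 1.3,"wx": 0,"wy": 0,"wz": 0},{"tx": -0.7,"ty": 1.6,"tz": 1.5,"wx": 0,"wy": 0,"wz": 0},{"tx": -0.7,"ty": 1.6,"tz": 1.5,"wx": 0,"wy": 0,"wz": 0},{"tx": -0.7,"ty": 1.6,"tz": 1.5,"wx": 0,"wy": 0,"wz": 0},{"tx": -0.7,"ty": 1.6,"tz": 1.5,"wx": 0,"wy": 0,"wz": 0},{"tx": -0.6,"ty": 1.3,"tz": 1.3,"wx": 0,"wy": 0,"wz": 0.005},{"tx": -0.4,"ty": 0.8,"tz": 0.9,"wx": 0,"wy": 0,"wz": 0},{"tx": 0,"ty": 0,"tz": 0.5,"wx": 0,"wy": 0,"wz": 0},{"tx": 0,"ty": 0,"tz": 0,"wx": 0,"wy": 0,"wz": 0},{"tx": 0,"ty": 0,"tz": 0,"wx": 0,"wy": 0,"wz": 0}])

```text
time_s: 8.45
ee_pos: [512.3, -152.5, 90.3]
ee_rot: [-179.9, -0.0, 98.0]
force: [-0.9, 0.8, -0.6]
gripper_width: 23.8
gripper_force: 30.0
```

Run:
```python
from h import *
f=snap("wrist","pics/w5.png"); s=env.state(); print(s["time_s"],s["ee_pos"],s["ee_rot"],s["gripper_width"])
n=np.array([np.cos(np.radians(8.23)),np.sin(np.radians(8.23))]);m=np.array([-n[1],n[0]]);L=np.array([514.3,-156])
d=s["ee_pos"][:2]-L; print(d@n,d@m)
for a in((-39,118),(-33,112),(33,112)): print(proj(f,[*(L+a[0]*n+a[1]*m),46],True))
```

```text
8.5 [ 512.53461666 -152.72585198   90.87195431] [1.79998890e+02 5.84324565e-03 9.79618751e+01] 23.954206845974518
-1.2785174052291899 3.4931385350419446
(np.float64(262.32144796682223), np.float64(61.57475370312548))
(np.float64(270.9927658075144), np.float64(69.55533950939413))
(np.float64(367.62152442037234), np.float64(69.0992517696391))
```

View pics/w5.png

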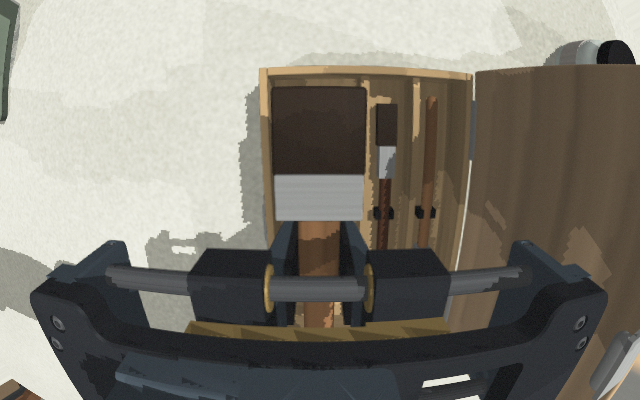

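The bristle head lies between the front wall (column 268) and the divider (column 369), and the end wall is at row 76. The case's +y corner at (260,69) is about 5 mm nearer than predicted, so I'll shift a little toward −y and descend.

>>> move_arm(plan=[{"tx": -0.2,"ty": 0,"tz": 0.6,"wx": 0,"wy": 0,"wz": 0},{"tx": 0,"ty": 0,"tz": 1.0,"wx": 0,"wy": 0,"wz": 0},{"tx": 0,"ty": 0,"tz": 1.0,"wx": 0,"wy": 0,"wz": 0},{"tx": 0,"ty": 0,"tz": 1.0,"wx": 0,"wy": 0,"wz": 0},{"tx": 0,"ty": 0,"tz": 1.0,"wx": 0,"wy": 0,"wz": 0},{"tx": 0,"ty": 0,"tz": 1.0,"wx": 0,"wy": 0,"wz": 0},{"tx": 0,"ty": 0,"tz": 0.9,"wx": 0,"wy": 0,"wz": 0},{"tx": 0,"ty": 0,"tz": 0.6,"wx": 0,"wy": 0,"wz": 0},{"tx": 0,"ty": 0,"tz": 0.4,"wx": 0,"wy": 0,"wz": 0},{"tx": 0,"ty": 0,"tz": 0,"wx": 0,"wy": 0,"wz": 0},{"tx": 0,"ty": 0,"tz": 0,"wx": 0,"wy": 0,"wz": 0}])

```text
time_s: 9.42
ee_pos: [513.4, -155.0, 15.4]
ee_rot: [-180.0, 0.0, 98.0]
force: [0.2, 0.1, -0.7]
gripper_width: 23.7
gripper_force: 30.0
```

>>> move_arm(plan=[{"tx": 0,"ty": 0,"tz": 0.1,"wx": 0,"wy": 0,"wz": 0},{"tx": 0,"ty": 0,"tz": 0.1,"wx": 0,"wy": 0,"wz": 0},{"tx": 0,"ty": 0,"tz": 0.1,"wx": 0,"wy": 0,"wz": 0},{"tx": 0,"ty": 0,"tz": 0.05,"wx": 0,"wy": 0,"wz": 0},{"tx": 0,"ty": 0,"tz": 0,"wx": 0,"wy": 0,"wz": 0},{"tx": 0,"ty": 0,"tz": 0,"wx": 0,"wy": 0,"wz": 0}])

```text
time_s: 9.92
ee_pos: [513.3, -155.0, 12.0]
ee_rot: [180.0, 0.0, 98.0]
force: [0.5, 0.1, -0.3]
gripper_width: 23.5
gripper_force: 30.0
```

>>> move_arm(plan=[{"tx": 0,"ty": 0,"tz": 0.05,"wx": 0,"wy": 0,"wz": 0},{"tx": 0,"ty": 0,"tz": 0.05,"wx": 0,"wy": 0,"wz": 0},{"tx": 0,"ty": 0,"tz": 0,"wx": 0,"wy": 0,"wz": 0}])

```text
time_s: 10.17
ee_pos: [513.4, -155.0, 11.5]
ee_rot: [180.0, 0.0, 98.0]
force: [-1.0, 0.3, 4.6]
gripper_width: 24.0
gripper_force: 30.0
```

>>> move_arm(plan=[{"tx": 0,"ty": 0,"tz": 0,"wx": 0,"wy": 0,"wz": 0},{"tx": 0,"ty": 0,"tz": 0,"wx": 0,"wy": 0,"wz": 0},{"tx": 0,"ty": 0,"tz": 0,"wx": 0,"wy": 0,"wz": 0},{"tx": 0,"ty": 0,"tz": 0,"wx": 0,"wy": 0,"wz": 0},{"tx": 0,"ty": 0,"tz": 0,"wx": 0,"wy": 0,"wz": 0},{"tx": 0,"ty": 0,"tz": 0,"wx": 0,"wy": 0,"wz": 0},{"tx": 0,"ty": 0,"tz": 0,"wx": 0,"wy": 0,"wz": 0}], gripper=3.1)

```text
time_s: 10.75
ee_pos: [513.2, -155.0, 10.9]
ee_rot: [-180.0, 0.0, 98.0]
force: [0.7, 0.2, -0.1]
gripper_width: 31.1
gripper_force: 0.0
```

Released. Lifting straight up and closing the fingers, then checking the placement.

>>> move_arm(plan=[{"tx": 0,"ty": 0,"tz": -0.5,"wx": 0,"wy": 0,"wz": 0},{"tx": 0,"ty": 0,"tz": -1.0,"wx": 0,"wy": 0,"wz": 0},{"tx": 0,"ty": 0,"tz": -2.0,"wx": 0,"wy": 0,"wz": 0},{"tx": 0,"ty": 0,"tz": -2.5,"wx": 0,"wy": 0,"wz": 0},{"tx": 0,"ty": 0,"tz": -2.5,"wx": 0,"wy": 0,"wz": 0},{"tx": 0,"ty": 0,"tz": -2.5,"wx": 0,"wy": 0,"wz": 0},{"tx": 0,"ty": 0,"tz": -2.5,"wx": 0,"wy": 0,"wz": 0},{"tx": 0,"ty": 0,"tz": -2.5,"wx": 0,"wy": 0,"wz": 0},{"tx": 0,"ty": 0,"tz": -2.5,"wx": 0,"wy": 0,"wz": 0},{"tx": 0,"ty": 0,"tz": -2.5,"wx": 0,"wy": 0,"wz": 0},{"tx": 0,"ty": 0,"tz": -2.0,"wx": 0,"wy": 0,"wz": 0},{"tx": 0,"ty": 0,"tz": -0.8,"wx": 0,"wy": 0,"wz": 0}])

```text
time_s: 11.75
ee_pos: [514.4, -155.3, 253.3]
ee_rot: [179.6, 0.2, 98.0]
force: [-0.1, -0.1, -0.2]
gripper_width: 31.3
gripper_force: 0.0
```

>>> move_arm(plan=[{"tx": 0,"ty": 0,"tz": 0,"wx": 0,"wy": 0,"wz": 0},{"tx": 0,"ty": 0,"tz": 0,"wx": 0,"wy": 0,"wz": 0},{"tx": 0,"ty": 0,"tz": 0,"wx": 0,"wy": 0,"wz": 0}], gripper=0)

```text
time_s: 12.0
ee_pos: [512.3, -154.7, 247.5]
ee_rot: [-179.9, -0.1, 98.0]
force: [0.0, 0.2, -1.0]
gripper_width: 13.7
gripper_force: 0.0
```

Run:
```python
from h import *
f=snap("wrist");S=snap("side"); s=env.state(); print(s["time_s"],s["ee_pos"],s["ee_rot"],s["gripper_width"])
a=cv2.resize(np.ascontiguousarray(f["color"][60:260,200:460,::-1]),(520,400)); b=cv2.resize(np.ascontiguousarray(S["color"][130:225,280:347,::-1]),(280,400),interpolation=cv2.INTER_CUBIC)
cv2.imwrite("pics/w6.png",np.hstack([a,b]))
```

```text
12.1 [ 512.47808169 -154.74432403  247.3934679 ] [-1.79839969e+02 -7.40964318e-02  9.79604110e+01] 5.862379621751295
```

View pics/w6.png

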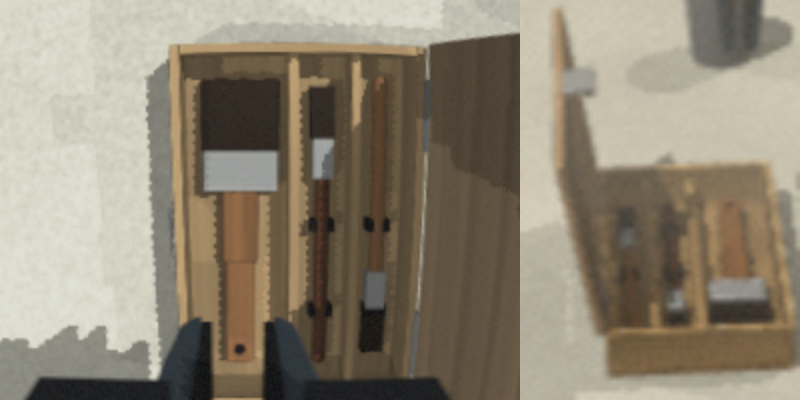

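The brush lies flat and centred in the front lane (bristles at (240,115), handle end at (240,350) in the crop), and the lid is still open. Next I go over and behind the lid's top.

>>> move_arm(plan=[{"tx": 0,"ty": 1.2,"tz": 0,"wx": 0,"wy": 0,"wz": 0},{"tx": 0,"ty": 2.2,"tz": 0,"wx": 0,"wy": 0,"wz": 0},{"tx": 0,"ty": 2.6,"tz": 0,"wx": 0,"wy": 0,"wz": 0},{"tx": 0,"ty": 2.6,"tz": 0,"wx": 0,"wy": 0,"wz": 0},{"tx": 0,"ty": 2.6,"tz": 0,"wx": 0,"wy": 0,"wz": 0},{"tx": 0,"ty": 2.6,"tz": 0,"wx": 0,"wy": 0,"wz": 0},{"tx": 0,"ty": 2.6,"tz": 0,"wx": 0,"wy": 0,"wz": 0},{"tx": 0,"ty": 1.6,"tz": 0,"wx": 0,"wy": 0,"wz": 0},{"tx": 0,"ty": 0.8,"tz": 0,"wx": 0,"wy": 0,"wz": 0},{"tx": 0,"ty": 0,"tz": 0,"wx": 0,"wy": 0,"wz": 0},{"tx": 0,"ty": 0,"tz": 0,"wx": 0,"wy": 0,"wz": 0}])

```text
time_s: 13.02
ee_pos: [699.2, -128.8, 247.9]
ee_rot: [-179.9, -0.0, 98.0]
force: [0.2, 0.7, 0.1]
gripper_width: 0.4
gripper_force: 0.0
```

>>> move_arm(plan=[{"tx": 0,"ty": 0,"tz": 0.6,"wx": 0,"wy": 0,"wz": 0},{"tx": 0,"ty": 0,"tz": 1.2,"wx": 0,"wy": 0,"wz": 0},{"tx": 0,"ty": 0,"tz": 1.4,"wx": 0,"wy": 0,"wz": 0},{"tx": 0,"ty": 0,"tz": 1.4,"wx": 0,"wy": 0,"wz": 0},{"tx": 0,"ty": 0,"tz": 1.0,"wx": 0,"wy": 0,"wz": 0},{"tx": 0,"ty": 0,"tz": 0.6,"wx": 0,"wy": 0,"wz": 0},{"tx": 0,"ty": 0,"tz": 0,"wx": 0,"wy": 0,"wz": 0},{"tx": 0,"ty": 0,"tz": 0,"wx": 0,"wy": 0,"wz": 0}])

```text
time_s: 13.68
ee_pos: [699.2, -129.1, 187.3]
ee_rot: [180.0, 0.0, 98.0]
force: [-0.1, 0.2, 0.2]
gripper_width: 0.7
gripper_force: 0.0
```

Run:
```python
from h import *
s=env.state(); print(s["time_s"],s["ee_pos"],s["force"])
n=np.array([np.cos(np.radians(8.23)),np.sin(np.radians(8.23))]);m=np.array([-n[1],n[0]]);L=np.array([514.3,-156])
d=s["ee_pos"][:2]-L; c=np.array([d@n,s["ee_pos"][2]]); print(c,d@m)
p=c
for t in(1.75,1.6,1.45,1.3,1.15,1,.85,.7,.55,.4,.3,.2,.12):
    r=150; q=np.array([117-r*np.cos(t)+8*np.sin(t)+13.5,46.5+r*np.sin(t)+8*np.cos(t)])
    if t>1.5: q=np.array([117-168*np.cos(t)+8*np.sin(t)+13.5,c[1]])
    print(t,q.round(1),"ty,tz",((q-p)*[1,-1]/10).round(2)); p=q
```

```text
13.6833 [ 699.2279882  -129.08861486  187.25798231] [-0.06114838  0.2281057   0.19080778]
[186.87577992 187.25798231] 0.16231967655327773
1.75 [168.3 187.3] ty,tz [-1.86 -0.  ]
1.6 [143.4 187.3] ty,tz [-2.49 -0.  ]
1.45 [120.4 196.4] ty,tz [-2.3  -0.91]
1.3 [ 98.1 193.2] ty,tz [-2.23  0.32]
1.15 [ 76.5 186.7] ty,tz [-2.16  0.65]
1 [ 56.2 177. ] ty,tz [-2.03  0.96]
0.85 [ 37.5 164.5] ty,tz [-1.87  1.26]
0.7 [ 20.9 149.3] ty,tz [-1.66  1.52]
0.55 [  6.8 131.7] ty,tz [-1.41  1.75]
0.4 [ -4.5 112.3] ty,tz [-1.13  1.94]
0.3 [-10.4  98.5] ty,tz [-0.59  1.38]
0.2 [-14.9  84.1] ty,tz [-0.45  1.43]
0.12 [-17.5  72.4] ty,tz [-0.25  1.17]
```

>>> move_arm(plan=[{"tx": 0,"ty": -0.9,"tz": 0,"wx": 0,"wy": 0,"wz": 0},{"tx": 0,"ty": -1.0,"tz": 0,"wx": 0,"wy": 0,"wz": 0},{"tx": 0,"ty": -1.2,"tz": 0,"wx": 0,"wy": 0,"wz": 0},{"tx": 0,"ty": -1.3,"tz": 0,"wx": 0,"wy": 0,"wz": 0},{"tx": 0,"ty": -1.2,"tz": -0.3,"wx": 0,"wy": 0,"wz": 0},{"tx": 0,"ty": -1.1,"tz": -0.3,"wx": 0,"wy": 0,"wz": 0}])

```text
time_s: 14.18
ee_pos: [633.4, -138.4, 194.2]
ee_rot: [179.8, 0.1, 98.0]
force: [1.6, 0.3, -1.1]
gripper_width: 0.7
gripper_force: 0.8
```

>>> move_arm(plan=[{"tx": 0,"ty": -1.1,"tz": 0.1,"wx": 0,"wy": 0,"wz": 0},{"tx": 0,"ty": -1.1,"tz": 0.2,"wx": 0,"wy": 0,"wz": 0},{"tx": 0,"ty": -1.1,"tz": 0.3,"wx": 0,"wy": 0,"wz": 0},{"tx": 0,"ty": -1.1,"tz": 0.3,"wx": 0,"wy": 0,"wz": 0},{"tx": 0,"ty": -1.0,"tz": 0.45,"wx": 0,"wy": 0,"wz": 0},{"tx": 0,"ty": -1.0,"tz": 0.5,"wx": 0,"wy": 0,"wz": 0},{"tx": 0,"ty": -0.95,"tz": 0.6,"wx": 0,"wy": 0,"wz": 0},{"tx": 0,"ty": -0.95,"tz": 0.65,"wx": 0,"wy": 0,"wz": 0},{"tx": 0,"ty": 0,"tz": 0,"wx": 0,"wy": 0,"wz": 0}])

```text
time_s: 14.93
ee_pos: [549.1, -149.9, 162.1]
ee_rot: [-179.9, 0.0, 97.9]
force: [-0.9, 0.0, -0.8]
gripper_width: 0.5
gripper_force: 0.0
```

>>> move_arm(plan=[{"tx": 0,"ty": -0.8,"tz": 0.75,"wx": 0,"wy": 0,"wz": 0},{"tx": 0,"ty": -0.8,"tz": 0.8,"wx": 0,"wy": 0,"wz": 0},{"tx": 0,"ty": -0.7,"tz": 0.85,"wx": 0,"wy": 0,"wz": 0},{"tx": 0,"ty": -0.7,"tz": 0.9,"wx": 0,"wy": 0,"wz": 0},{"tx": 0,"ty": -0.55,"tz": 0.95,"wx": 0,"wy": 0,"wz": 0},{"tx": 0,"ty": -0.55,"tz": 1.0,"wx": 0,"wy": 0,"wz": 0}])

```text
time_s: 15.43
ee_pos: [511.2, -155.8, 110.4]
ee_rot: [179.9, 0.1, 98.0]
force: [-0.5, 0.5, -0.0]
gripper_width: 0.8
gripper_force: 0.5
```

>>> move_arm(plan=[{"tx": 0,"ty": -0.3,"tz": 0.7,"wx": 0,"wy": 0,"wz": 0},{"tx": 0,"ty": -0.3,"tz": 0.7,"wx": 0,"wy": 0,"wz": 0},{"tx": 0,"ty": -0.2,"tz": 0.7,"wx": 0,"wy": 0,"wz": 0},{"tx": 0,"ty": -0.2,"tz": 0.7,"wx": 0,"wy": 0,"wz": 0},{"tx": 0,"ty": -0.1,"tz": 0.6,"wx": 0,"wy": 0,"wz": 0},{"tx": 0,"ty": 0,"tz": 0.4,"wx": 0,"wy": 0,"wz": 0},{"tx": 0,"ty": 0,"tz": 0,"wx": 0,"wy": 0,"wz": 0}])

```text
time_s: 16.02
ee_pos: [498.9, -156.7, 70.4]
ee_rot: [-179.9, -0.0, 98.0]
force: [-0.7, -0.4, -0.0]
gripper_width: 0.6
gripper_force: 0.0
```

Run:
```python
from h import *
s=env.state(); print(s["ee_pos"],s["force"])
n=np.array([np.cos(np.radians(8.23)),np.sin(np.radians(8.23))]);m=np.array([-n[1],n[0]]);L=np.array([514.3,-157.])
D=snap("side"); d0=cv2.imread("pics/side0.png")[:,:,::-1]
for t in(0,.07,.2,.4,.7,1,1.3,1.5,1.7):
    # lid underside/near (+y) end edge, middle thickness, r=60..160
    row=[]
    for r in(100,140,160):
        P=[*(L+(117-r*np.cos(t)+4*np.sin(t))*n+119*m),46.5+r*np.sin(t)+4*np.cos(t)]
        u,v=proj(D,P); u,v=int(round(u)),int(round(v)); row.append((u,v,D["color"][v,u].tolist(),d0[v,u].tolist()))
    print(t,row)
f=snap("wrist")["color"]; print(f[110:215:15,300].tolist(),f[110:215:15,350].tolist())
```

```text
[ 498.92753026 -156.6827599    70.43972825] [-0.67736713 -0.40606924 -0.02851847]
0 [(328, 207, [125, 106, 82], [159, 137, 103]), (340, 207, [131, 106, 73], [142, 115, 81]), (346, 207, [128, 118, 102], [105, 99, 83])]
0.07 [(328, 206, [69, 59, 45], [152, 124, 86]), (340, 205, [81, 67, 54], [141, 116, 81]), (346, 204, [120, 114, 99], [101, 94, 84])]
0.2 [(327, 203, [194, 159, 116], [147, 120, 84]), (339, 200, [206, 167, 122], [141, 117, 83]), (345, 199, [192, 156, 116], [121, 114, 100])]
0.4 [(325, 198, [150, 125, 90], [92, 79, 62]), (336, 194, [187, 153, 113], [153, 126, 90]), (342, 192, [160, 133, 100], [138, 116, 85])]
0.7 [(320, 193, [169, 139, 104], [130, 107, 76]), (329, 186, [176, 146, 110], [154, 129, 94]), (334, 183, [92, 88, 80], [142, 120, 86])]
1 [(313, 188, [175, 142, 108], [91, 79, 61]), (320, 180, [189, 155, 118], [111, 97, 78]), (323, 176, [160, 135, 105], [118, 105, 81])]
1.3 [(305, 186, [203, 165, 124], [100, 97, 90]), (308, 176, [190, 156, 118], [107, 94, 77]), (309, 171, [149, 126, 98], [103, 93, 78])]
1.5 [(298, 186, [182, 175, 154], [104, 88, 71]), (299, 176, [170, 143, 115], [106, 96, 82]), (299, 171, [191, 165, 130], [112, 101, 83])]
1.7 [(292, 186, [187, 181, 162], [147, 136, 116]), (290, 176, [212, 206, 184], [144, 130, 107]), (289, 171, [203, 198, 177], [140, 123, 103])]
[[142, 119, 88], [153, 129, 101], [148, 126, 98], [143, 121, 94], [142, 119, 95], [141, 121, 94], [143, 120, 93]] [[136, 115, 84], [155, 131, 101], [154, 131, 101], [157, 133, 103], [155, 132, 103], [154, 131, 100], [151, 127, 99]]
```

The lid is following (θ about 0.15, outer wood face under the fingers). Moving toward the front edge and pressing.

>>> move_arm(plan=[{"tx": 0,"ty": -0.6,"tz": -0.2,"wx": 0,"wy": 0,"wz": 0},{"tx": 0,"ty": -0.6,"tz": 0,"wx": 0,"wy": 0,"wz": 0},{"tx": 0,"ty": 0,"tz": 0.3,"wx": 0,"wy": 0,"wz": 0},{"tx": 0,"ty": 0,"tz": 0.2,"wx": 0,"wy": 0,"wz": 0},{"tx": 0,"ty": 0,"tz": 0.2,"wx": 0,"wy": 0,"wz": 0},{"tx": 0,"ty": 0,"tz": 0.2,"wx": 0,"wy": 0,"wz": 0},{"tx": 0,"ty": 0,"tz": 0,"wx": 0,"wy": 0,"wz": 0}])

```text
time_s: 16.7
ee_pos: [487.3, -158.7, 65.2]
ee_rot: [-180.0, 0.0, 98.0]
force: [-2.2, -0.2, 7.7]
gripper_width: 0.7
gripper_force: 3.8
```

Contact with the catch (7.7 N at z 65). Pressing on.

>>> move_arm(plan=[{"tx": 0,"ty": 0,"tz": 0.2,"wx": 0,"wy": 0,"wz": 0},{"tx": 0,"ty": 0,"tz": 0.2,"wx": 0,"wy": 0,"wz": 0},{"tx": 0,"ty": 0,"tz": 0.2,"wx": 0,"wy": 0,"wz": 0},{"tx": 0,"ty": 0,"tz": 0,"wx": 0,"wy": 0,"wz": 0}])

```text
time_s: 17.03
ee_pos: [486.7, -158.7, 58.7]
ee_rot: [-179.9, 0.0, 98.0]
force: [-3.3, -0.9, 5.4]
gripper_width: 1.0
gripper_force: 2.7
```

>>> move_arm(plan=[{"tx": 0,"ty": 0,"tz": 0.2,"wx": 0,"wy": 0,"wz": 0},{"tx": 0,"ty": 0,"tz": 0.2,"wx": 0,"wy": 0,"wz": 0},{"tx": 0,"ty": 0,"tz": 0.1,"wx": 0,"wy": 0,"wz": 0},{"tx": 0,"ty": 0,"tz": 0,"wx": 0,"wy": 0,"wz": 0},{"tx": 0,"ty": 0,"tz": 0,"wx": 0,"wy": 0,"wz": 0}])

```text
time_s: 17.45
ee_pos: [487.1, -158.7, 54.4]
ee_rot: [-180.0, 0.0, 98.0]
force: [-4.6, 0.4, 12.2]
gripper_width: 0.3
gripper_force: 5.8
```

>>> move_arm(plan=[{"tx": 0,"ty": 0,"tz": 0.1,"wx": 0,"wy": 0,"wz": 0},{"tx": 0,"ty": 0,"tz": 0.05,"wx": 0,"wy": 0,"wz": 0},{"tx": 0,"ty": 0,"tz": 0,"wx": 0,"wy": 0,"wz": 0},{"tx": 0,"ty": 0,"tz": 0,"wx": 0,"wy": 0,"wz": 0}])

```text
time_s: 17.78
ee_pos: [487.1, -158.7, 54.3]
ee_rot: [-180.0, 0.0, 98.0]
force: [-7.7, 1.0, 22.3]
gripper_width: 0.2
gripper_force: 11.0
```

It's at the hard stop: z stays at 54.3 while the force rises to 22 N. Retreating and verifying.

>>> move_arm(plan=[{"tx": 0,"ty": 0,"tz": -0.5,"wx": 0,"wy": 0,"wz": 0},{"tx": 0,"ty": 0,"tz": -1.5,"wx": 0,"wy": 0,"wz": 0},{"tx": 0,"ty": 0,"tz": -2.5,"wx": 0,"wy": 0,"wz": 0},{"tx": 0,"ty": 0,"tz": -3,"wx": 0,"wy": 0,"wz": 0},{"tx": 0,"ty": 0,"tz": -3,"wx": 0,"wy": 0,"wz": 0},{"tx": 0,"ty": -2,"tz": -3,"wx": 0,"wy": 0,"wz": 0},{"tx": 0,"ty": -2,"tz": -2,"wx": 0,"wy": 0,"wz": 0},{"tx": 0,"ty": 0,"tz": -1,"wx": 0,"wy": 0,"wz": 0},{"tx": 0,"ty": 0,"tz": 0,"wx": 0,"wy": 0,"wz": 0},{"tx": 0,"ty": 0,"tz": 0,"wx": 0,"wy": 0,"wz": 0}])

```text
time_s: 18.62
ee_pos: [448.6, -164.1, 216.6]
ee_rot: [179.9, 0.0, 98.0]
force: [0.8, 0.5, -0.9]
gripper_width: 0.5
gripper_force: 0.0
```

Run:
```python
from h import *
s=env.state(); print(s["time_s"],s["ee_pos"],s["force"])
n=np.array([np.cos(np.radians(8.23)),np.sin(np.radians(8.23))]);m=np.array([-n[1],n[0]]);L=np.array([514.3,-157.])
f=snap("side")["color"]; D=snap("side")
# vertical colour profile through the lid's +y end face in the side view, near front and near hinge
for r in(150,80,20):
    print(r,[(z,int(f[v,u].sum()//3)) for z in range(20,90,4) for u,v in [np.round(proj(D,[*(L+(117-r)*n+120*m),z])).astype(int)]])
```

```text
18.6167 [ 448.61517559 -164.13794043  216.62544961] [ 0.7554245   0.48931226 -0.94155028]
150 [(20, 92), (24, 100), (28, 95), (32, 90), (36, 89), (40, 87), (44, 82), (48, 95), (52, 95), (56, 111), (60, 148), (64, 151), (68, 153), (72, 152), (76, 151), (80, 147), (84, 140), (88, 146)]
80 [(20, 92), (24, 93), (28, 95), (32, 91), (36, 90), (40, 88), (44, 83), (48, 86), (52, 107), (56, 134), (60, 134), (64, 135), (68, 133), (72, 133), (76, 135), (80, 123), (84, 99), (88, 128)]
20 [(20, 93), (24, 90), (28, 89), (32, 89), (36, 89), (40, 84), (44, 84), (48, 85), (52, 112), (56, 141), (60, 142), (64, 141), (68, 141), (72, 140), (76, 140), (80, 140), (84, 138), (88, 141)]
```

Run:
```python
from h import *
n=np.array([np.cos(np.radians(8.23)),np.sin(np.radians(8.23))]);m=np.array([-n[1],n[0]]);L=np.array([514.3,-157.])
D=snap("side"); g=cv2.cvtColor(D["color"],cv2.COLOR_RGB2GRAY).astype(np.float32)
zs=np.arange(40,75,.5)
for r in range(10,166,12):
    q=np.array([proj(D,[*(L+(117-r)*n+120*m),z]) for z in zs],np.float32)
    p=cv2.remap(g,q[:,:1],q[:,1:],cv2.INTER_LINEAR).ravel()
    print(r,"top edge",zs[np.argmax(np.convolve(p,[1,1,1,0,-1,-1,-1],"same"))],"seam",zs[:20][np.argmin(p[:20])])
```

```text
10 top edge 40.0 seam 43.5
22 top edge 40.0 seam 47.5
34 top edge 40.0 seam 42.5
46 top edge 40.0 seam 42.0
58 top edge 40.0 seam 41.5
70 top edge 40.0 seam 49.5
82 top edge 40.0 seam 44.5
94 top edge 40.0 seam 48.0
106 top edge 40.0 seam 47.5
118 top edge 40.0 seam 47.0
130 top edge 40.0 seam 42.0
142 top edge 40.0 seam 46.0
154 top edge 40.0 seam 49.5
```

Run:
```python
from h import *
n=np.array([np.cos(np.radians(8.23)),np.sin(np.radians(8.23))]);m=np.array([-n[1],n[0]]);L=np.array([514.3,-157.])
D=snap("side"); g=cv2.cvtColor(D["color"],cv2.COLOR_RGB2GRAY).astype(np.float32)
zs=np.arange(40,75,.5); R=np.arange(10,160,8);T=[]
for r in R:
    q=np.array([proj(D,[*(L+(117-r)*n+120*m),z]) for z in zs],np.float32)
    p=cv2.remap(g,q[:,:1],q[:,1:],cv2.INTER_LINEAR).ravel()
    lo,hi=np.median(p[:20]),np.median(p[-20:]); T.append(zs[np.argmax(p>(lo+hi)/2)])
print(T); print("slope rad",np.polyfit(R,T,1)[0])
```

```text
[np.float64(53.5), np.float64(52.5), np.float64(52.0), np.float64(52.0), np.float64(53.5), np.float64(53.5), np.float64(54.0), np.float64(55.0), np.float64(54.5), np.float64(54.0), np.float64(53.5), np.float64(53.5), np.float64(53.0), np.float64(53.5), np.float64(54.5), np.float64(54.5), np.float64(54.5), np.float64(55.5), np.float64(55.0)]
slope rad 0.014912280701754294
```

Image slope is about 0.015 rad, within noise. I'll confirm with a light touch at the press point.

>>> move_arm(plan=[{"tx": 0,"ty": 2,"tz": 2,"wx": 0,"wy": 0,"wz": 0},{"tx": 0,"ty": 2,"tz": 3,"wx": 0,"wy": 0,"wz": 0},{"tx": 0,"ty": 0,"tz": 3,"wx": 0,"wy": 0,"wz": 0},{"tx": 0,"ty": 0,"tz": 3,"wx": 0,"wy": 0,"wz": 0},{"tx": 0,"ty": 0,"tz": 2.5,"wx": 0,"wy": 0,"wz": 0},{"tx": 0,"ty": 0,"tz": 1.5,"wx": 0,"wy": 0,"wz": 0},{"tx": 0,"ty": 0,"tz": 0.8,"wx": 0,"wy": 0,"wz": 0},{"tx": 0,"ty": 0,"tz": 0,"wx": 0,"wy": 0,"wz": 0},{"tx": 0,"ty": 0,"tz": 0,"wx": 0,"wy": 0,"wz": 0}])

```text
time_s: 19.57
ee_pos: [487.8, -158.6, 58.7]
ee_rot: [-180.0, -0.0, 98.0]
force: [-0.8, -0.2, 0.4]
gripper_width: 0.3
gripper_force: 0.0
```

>>> move_arm(plan=[{"tx": 0,"ty": 0,"tz": 0.1,"wx": 0,"wy": 0,"wz": 0},{"tx": 0,"ty": 0,"tz": 0,"wx": 0,"wy": 0,"wz": 0},{"tx": 0,"ty": 0,"tz": 0,"wx": 0,"wy": 0,"wz": 0}])

```text
time_s: 19.82
ee_pos: [488.1, -158.8, 58.9]
ee_rot: [179.9, 0.1, 98.0]
force: [0.1, 0.5, 0.1]
gripper_width: 0.6
gripper_force: 0.0
```

>>> move_arm(plan=[{"tx": 0,"ty": 0,"tz": 0.15,"wx": 0,"wy": 0,"wz": 0},{"tx": 0,"ty": 0,"tz": 0,"wx": 0,"wy": 0,"wz": 0},{"tx": 0,"ty": 0,"tz": 0,"wx": 0,"wy": 0,"wz": 0}])

```text
time_s: 20.07
ee_pos: [487.5, -158.6, 56.7]
ee_rot: [180.0, 0.0, 98.0]
force: [0.7, -0.4, -1.1]
gripper_width: 0.4
gripper_force: 0.0
```

>>> move_arm(plan=[{"tx": 0,"ty": 0,"tz": 0.1,"wx": 0,"wy": 0,"wz": 0},{"tx": 0,"ty": 0,"tz": 0,"wx": 0,"wy": 0,"wz": 0},{"tx": 0,"ty": 0,"tz": 0,"wx": 0,"wy": 0,"wz": 0}])

```text
time_s: 20.32
ee_pos: [487.4, -158.6, 55.4]
ee_rot: [-180.0, 0.0, 98.0]
force: [-0.3, 0.1, 0.6]
gripper_width: 0.1
gripper_force: 0.0
```

At z 55.4 there is still no contact, so the lid's face is at or below 55.4 mm and it is fully shut. Retreating and handing in.

>>> move_arm(plan=[{"tx": 0,"ty": 0,"tz": -0.5,"wx": 0,"wy": 0,"wz": 0},{"tx": 0,"ty": 0,"tz": -2,"wx": 0,"wy": 0,"wz": 0},{"tx": 0,"ty": 0,"tz": -3,"wx": 0,"wy": 0,"wz": 0},{"tx": 0,"ty": 0,"tz": -3,"wx": 0,"wy": 0,"wz": 0},{"tx": 0,"ty": 0,"tz": -2,"wx": 0,"wy": 0,"wz": 0},{"tx": 0,"ty": 0,"tz": 0,"wx": 0,"wy": 0,"wz": 0},{"tx": 0,"ty": 0,"tz": 0,"wx": 0,"wy": 0,"wz": 0}])

```text
time_s: 20.9
ee_pos: [488.1, -158.8, 161.7]
ee_rot: [179.8, 0.1, 98.0]
force: [-0.3, 0.1, -0.9]
gripper_width: 0.5
gripper_force: 0.0
```

```bash
python3 -c "
from workcell import env
print(env.job_done())"
```

```text
the job is handed in; nothing more can be done
None
```

The brush lies flat in the front lane, the lid is pressed past its catch and measured shut, and the job was handed in at about 21 s; no verdict was returned.

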